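# Wedge the sagging doll-clothes rack level

### The job

The little plywood doll-clothes rack sags at the front. Push the thick orange wedge, thin end first and square to the rack, under the middle of its front edge (below the green stripe) until it jams tight and the rack stands level, then let go of it. Leave the thin blue wedge where it lies.

Things in the scene. Friction and masses are not known exactly. Their poses are not given: they have to be found in the camera images.
- wedge_grip (a point): Centre of the grip block of the loose orange wedge (140 long, 32 wide; flat underside on the table; top slopes from 3 high at the thin end to 27 at the thick end). The block on the thick end is 36 long, 32 wide (pinch this width from above), its top 50 above the underside. Point: 28 above the underside, 120 from the thin end, 20 from the thick end. x to the thin end, z up. All mm.
- thin_grip (a point): Centre of the grip block of the loose thin blue wedge, a bystander that stays put: 110 mm long, 32 mm wide, at most 6 mm thick (too thin for the gap), block top 24 mm above the table. Point 12 mm above the table; x towards its thin end.
- gap_mid (a point): Point on the table below the middle of the front edge of the plywood rack, under the green stripe (30 wide). x level into the rack, square to the edge; y along it. Rack 280 mm wide (y), 170 deep (x), rear feet fixed; front edge 8 mm above the table, 16 when level; empty below for 130 mm inwards. Front board's top 50 mm up; uprights and hangers start 70 mm behind the edge, 330 mm high.
- rack (a joint): Tilt of the rack about its rear feet, rad: 0 as it sags; 0.047 = level, where it meets a stop. Rack about 1.3 kg. The wedge starts to lift it with its thin end about 30 mm past the edge and jams at about 76 mm (grip point 44 mm before the edge). It slides easily: driving it takes 4 to 10 N if it is not pressed down on the table, rising steeply past 15 N as it jams; friction then holds it.
Not all that is in view belongs to the job. Several things look just like the part that bears wedge_grip: the one meant starts farthest from the robot's base.

How it is judged:
By the outcome, as a careful person would: the job done as asked, in the order asked, and still so for the second after the job is handed in, with the robot touching nothing.
It also fails if it takes over 45 s, if anything falls off the work surface, if the arm or the gripper's body presses on something with over 40 N, if the wrist force passes 120 N, or if a joint passes its speed limit or range.

### The arm

A 7-joint arm with a two-finger parallel gripper is mounted at the origin on the work surface. World frame = base frame: x ahead of the robot, y to its left, z up, the work surface at z = 0. Lengths are in m, angles in rad, forces in N, time in s.
With the tool pointing down it reaches from about 0.35 to 0.9 m from the base axis. Payload 19.9 kg.
Tool frame: the origin (TCP) lies at the very end of the fingers, on their centre line; the grasp point (between the pads) lies 19 mm behind it; y points along the fingers, z is the direction in which the jaws open and shut, and the axes are right-handed (so a half turn about y gives the same grasp; the last joint's range is limited). The gripper opens to 85 mm and grips with 20 to 120 N. Pads are 22 mm wide; open, the fingers measure 114 mm over their backs; the gripper's body (76 mm by 85 mm) begins 54 mm behind the grasp point. The pads swing forward as they close: fully open they stand 13 mm farther back than shut.
Start: joints at [-1.143, 0.417, -0.01, 1.614, 0.005, 1.111, -0.053], TCP at [0.283, 0.557, 0.231] pointing down, gripper open.
Joint ranges: [-2.81, 2.81], [-0.39, 2.02], [-1.27, 1.25], [0.06, 2.57], [-1.19, 4.33], [0.19, 2], [-2.82, 2.82]. Speed limits (rad/s): [1.89, 1.89, 2.39, 2.39, 3.01, 3.01, 3.01].

### API

Orientations are given as a rotation vector (axis times angle).
In Python, from station import r, optics, recognise, landmark_of gives the robot as it stands. The module is installed in compiled form; this text tells all that it offers.
- The arm moves only by the tool carry_out, never from a script. Its argument "motion" is a list of rows, each a list of 7 numbers: the shift along the tool's x, y, z in cm, then the turn, a rotation vector about the tool's x, y, z in degrees, then the gripper command: -1 is shut, 1 is fully open, values between are in proportion. In form: [[dx, dy, dz, rx, ry, rz, gripper], ...]. A call has exactly 10 rows; each row shifts and turns the pose as measured when the row begins, along the tool's axes as they then stand; what a row does not reach is not made up. A row lasts 1/8 s, in which the tool goes at most 62.5 mm and 10.7 degrees, less where a joint would pass 70% of its speed; a pose out of reach is approached as far as the arm can. A call with a gripper value outside its range is refused whole. The fingers move at their own pace and stop on an object; the grip force is fixed at half the most. Time passes only in rows, so rows that do not move let the fingers close, or fill a call up. It gives the time, the measured TCP pose, the force and the opening at its end, in the units of the state.
- r.get_obs(): the state, without advancing time (a new reading comes with each control period).
- optics.capture(name): name is "scene" or "top" or "wrist"; returns a dict with "image" (384x512x3 uint8, red, green, blue), "fx", "fy", "cx", "cy" (pixels), "R" (3x3) and "t" (3): a world point X has camera coordinates R X + t. Camera axes: x right, y down, z forward; pixel columns grow to the right and rows downward; lengths in m; the calibration is good to about 2 mm. A picture is of the moment at which its call begins. There is no depth.
- r.job_done(): hands the job in, once; it reports no verdict.
Trained networks look in the newest picture that a camera, given by its name, has taken for a name from the list of things; names that differ only in an ending like _2 or _b are one class to them, and where a whole thing is asked for, a point or a joint stands for the part that bears it (a point fixed in the world has none). Each returns a list of dicts, best first, with "p" (0 to 1); they miss things now and then, are a little off and sometimes report something else, mostly with a low value. They report only what shows in the picture. A call takes as long as a camera call. They do not tell look-alikes from the thing itself.
- recognise(camera, thing): "uv" ([column, row] in pixels, amid what is visible of it).
- landmark_of(camera, thing): "uv" ([column, row] in pixels: a listed point, or the origin of a listed thing).
The state is a dict: "clock": time; "q": joint angles; "qvel": joint speeds; "joint_torque": joint torques, N m; "ee_pos": TCP position; "ee_rot": TCP orientation; "ft_force": force on the tool from outside, world axes, zero at the start; "moment": the same for the moment, N m; "opening": finger opening in m.
Only numpy, scipy, OpenCV 4.12 (cv2) and the standard library are available. Lean on these libraries where they do the work, as an engineer would, in place of code of your own. Each camera call takes 0.05 s, during which the arm holds its last target. There are 200 camera calls.

## Working session

There is one attempt and no reset: what is moved stays moved. The work goes in short steps, Python scripts to look and compute and a tool call to move; the robot and the scene stay as the last step left them, time stands still between calls to the robot, and variables do not carry over. Pictures are saved under pics/ and viewed, about 8 in all and at most 12, crops included, and the job is handed in when it is done.

Besides the shell and the picture viewer there is one more tool, called after "Emit:" as name(argument=value, ...) on one line, values as JSON. carry_out: Moves the arm, as the interface text tells. Its arguments: {"type":"object","properties":{"motion":{"type":"array"}},"required":["motion"]}

```bash
mkdir -p pics
cat > h.py <<'E'
import numpy as np, cv2
from scipy.spatial.transform import Rotation as Ro
from station import r, optics, recognise, landmark_of
def ray(c,uv):
    d=np.array([(uv[0]-c["cx"])/c["fx"],(uv[1]-c["cy"])/c["fy"],1.]);R=np.array(c["R"])
    return -R.T@np.array(c["t"]), R.T@d
def onz(c,uv,z):
    o,d=ray(c,uv); return o+d*(z-o[2])/d[2]
def proj(c,X):
    p=np.array(c["R"])@np.array(X)+np.array(c["t"]); return [c["fx"]*p[0]/p[2]+c["cx"],c["fy"]*p[1]/p[2]+c["cy"]]
def save(c,n,s=1):
    cv2.imwrite(f"pics/{n}.png",cv2.resize(c["image"][:,:,::-1],None,fx=s,fy=s))
E
python3 - <<'E'
from h import *
o=r.get_obs();print(o)
ims=[]
for n in ["scene","top"]:
    c=optics.capture(n);save(c,n+"0",1.5)
    print(n,"cam",-np.array(c["R"]).T@np.array(c["t"]))
    for th,z in [("wedge_grip",.028),("thin_grip",.012),("gap_mid",0)]:
        for f in (recognise,landmark_of):
            for d in f(n,th): print(n,th,f.__name__,np.round(d["uv"],1),round(d["p"],2),np.round(onz(c,d["uv"],z),3))
E
```

```text
{'clock': 0.0, 'q': array([-1.14247634,  0.41797345, -0.01031842,  1.61416962,  0.00469662,
        1.11068959, -0.05302225]), 'qvel': array([ 0.00081209,  0.00020639,  0.0017981 ,  0.00015719,  0.00112413,
       -0.00102147, -0.00120792]), 'joint_torque': array([ 3.20574918e-04, -8.64429903e+01,  6.78608995e-01, -4.34913826e+01,
        1.89659384e-02,  7.29454725e-03, -1.55424018e-04]), 'ee_pos': array([0.28279849, 0.55697477, 0.23066244]), 'ee_rot': array([-1.54042741,  0.36860284, -0.36828174]), 'ft_force': array([0.58649803, 0.34732508, 1.05077205]), 'moment': array([ 0.0298564 , -0.04216673, -0.02519153]), 'opening': 0.08526826962856332}
scene cam [ 1.20050799 -0.29815853  1.1298472 ]
scene wedge_grip call [143.7 219. ] 0.97 [ 0.501 -0.331  0.028]
scene wedge_grip call [272.4 138.5] 0.88 [0.384 0.118 0.028]
scene wedge_grip call [ 96.5 172.6] 0.73 [ 0.291 -0.415  0.028]
scene wedge_grip call [135.4 200.9] 0.98 [ 0.434 -0.336  0.028]
scene wedge_grip call [262.7 131.1] 0.8 [0.344 0.103 0.028]
scene wedge_grip call [106.  169.5] 0.59 [ 0.292 -0.387  0.028]
scene thin_grip call [
[... 166 characters left out ...]
 gap_mid call [278.8 222.6] 0.74 [0.649 0.016 0.   ]
scene gap_mid call [259.7 211.5] 0.98 [ 0.594 -0.019  0.   ]
top cam [ 0.27630619 -0.06078215  1.32463181]
top wedge_grip call [186.3 246.5] 0.82 [0.385 0.133 0.028]
top wedge_grip call [347.  210.7] 0.67 [ 0.485 -0.323  0.028]
top wedge_grip call [388.7 286.5] 0.65 [ 0.273 -0.429  0.028]
top wedge_grip call [375.1 279.7] 0.92 [ 0.292 -0.392  0.028]
top wedge_grip call [349.9 225.9] 0.59 [ 0.441 -0.329  0.028]
top thin_grip call [118.5 207.9] 0.93 [0.498 0.334 0.012]
top thin_grip call [111.9 220.6] 0.92 [0.461 0.351 0.012]
top gap_mid call [238.7 132.7] 0.62 [ 0.729 -0.012  0.   ]
top gap_mid call [239.5 172.4] 0.67 [ 0.605 -0.015  0.   ]
```

View pics/scene0.png

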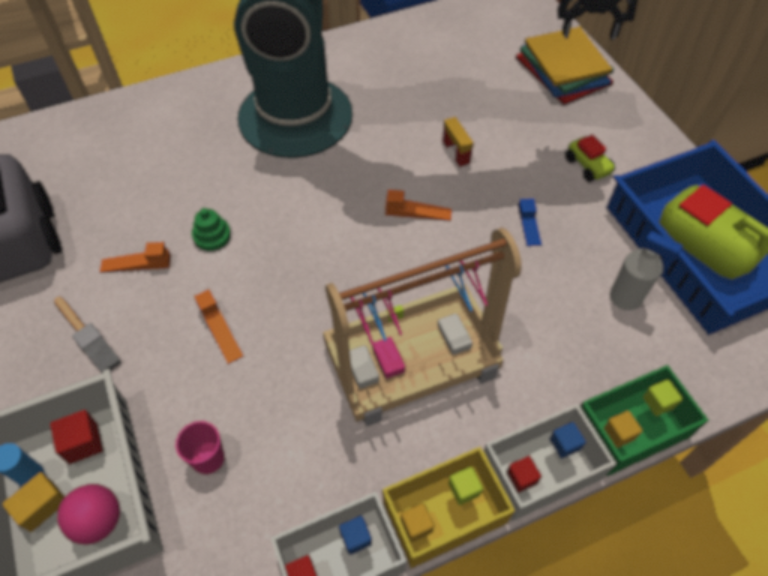

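View pics/top0.png

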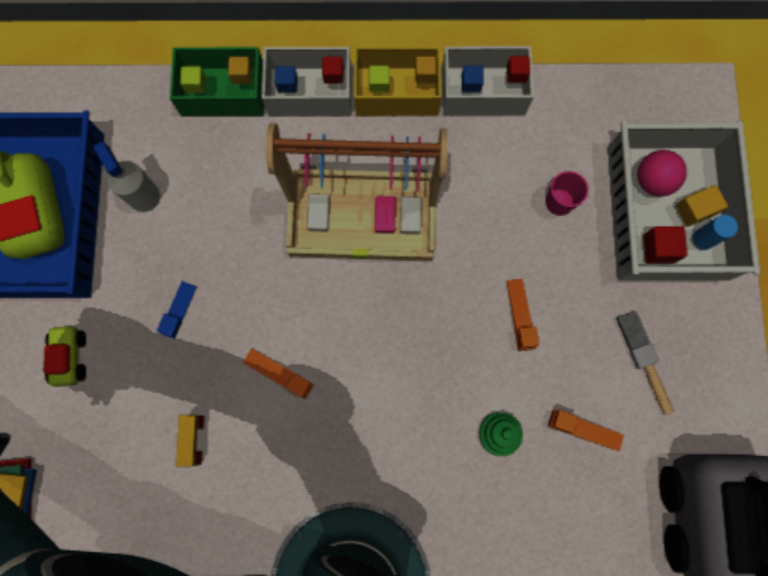

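The scene picture shows three orange wedges: at (145,258), (218,325) and (418,208) in the enlarged picture. The rack's front edge carries the green stripe at about (398,312), or (360,254) in the top view. The wedge farthest from the base is the one at (0.43,-0.33), seen in the top view at (523,315) with its thin end towards the rack. Next I'll get its yaw and the direction of the rack edge.

Run:
```python
from h import *
o=r.get_obs();print(np.round(Ro.from_rotvec(o["ee_rot"]).as_matrix(),3))
c=optics.capture("top");im=c["image"]
hsv=cv2.cvtColor(im,cv2.COLOR_RGB2HSV)
m=cv2.inRange(hsv,(4,150,90),(14,255,255));n,l,s,ce=cv2.connectedComponentsWithStats(m)
for i in range(1,n):
    if s[i,4]<150: continue
    pts=np.argwhere(l==i)[:,::-1].astype(np.float32)
    b=cv2.boxPoints(cv2.minAreaRect(pts)); print(s[i],np.round([onz(c,p,.02)[:2] for p in b],3).tolist())
# front edge: lower border of rack board
g=cv2.inRange(hsv,(33,150,80),(45,255,255))[160:180,220:260];yy,xx=np.nonzero(g)
print("stripe px",xx.min()+220,xx.max()+220,yy.min()+160,yy.max()+160,np.round(onz(c,[xx.mean()+220,yy.max()+160],.03),3))
gy=cv2.cvtColor(im,cv2.COLOR_RGB2GRAY).astype(float); sat=hsv[:,:,1].astype(float)
P=[]
for u in list(range(197,286,4)):
    col=sat[160:182,u]; d=np.diff(col); k=np.argmin(d); P.append((u,160+k+.5))
P=np.array(P);print(P[:,1]);
w=np.array([onz(c,p,.01) for p in P]); f=np.polyfit(w[:,1],w[:,0],1);print("edge x=",f,"yaw of normal",np.degrees(np.arctan(-f[0])))
```

```text
[[ 0.892 -0.     0.453]
 [-0.453 -0.     0.892]
 [ 0.    -1.    -0.   ]]
[183  93 111   6 340] [[0.84, 0.156], [0.85, 0.156], [0.839, -0.177], [0.829, -0.176]]
[338 186  21  47 512] [[0.553, -0.293], [0.563, -0.328], [0.43, -0.359], [0.42, -0.324]]
[162 233  44  31 501] [[0.4, 0.204], [0.428, 0.189], [0.364, 0.077], [0.337, 0.093]]
[370 274  46  27 532] [[0.28, -0.374], [0.312, -0.388], [0.263, -0.506], [0.232, -0.491]]
stripe px 235 244 166 170 [ 0.605 -0.016  0.03 ]
[170.5 170.5 170.5 171.5 170.5 171.5 171.5 171.5 171.5 171.5 171.5 171.5
 171.5 172.5 172.5 172.5 172.5 172.5 172.5 172.5 173.5 173.5 173.5]
edge x= [0.03699688 0.60513548] yaw of normal -2.1187988584828434
```

```bash
cat >> h.py <<'E'
def rows(wps,grip):
    """wps: list of (pos, yaw of tool x in deg); prints rows in tool axes, tool down"""
    p,y=wps[0]
    for p2,y2 in wps[1:]:
        a=np.radians(y); d=np.array(p2)-p
        X=np.array([np.cos(a),np.sin(a),0]);Y=np.array([0,0,-1]);Z=np.cross(X,Y)
        print([round(100*d@X,1),round(100*d@Y,1),round(100*d@Z,1),0,round(-(y2-y)),0,grip],end=",\n")
        p,y=np.array(p2),y2
def now():
    o=r.get_obs();M=Ro.from_rotvec(o["ee_rot"]).as_matrix()
    return o["ee_pos"],np.degrees(np.arctan2(M[1,0],M[0,0])),M,o
E
python3 - <<'E'
from h import *
p,y,M,o=now()
w=[(p,y)]
for s in np.linspace(0,1,20)[1:]:
    az=np.radians(63.1*(1-s)-37.5*s); ra=.625*(1-s)+.555*s-.12*np.sin(np.pi*s)
    w.append((np.array([ra*np.cos(az),ra*np.sin(az),.231*(1-s)+.2*s]),-27-139.5*s))
rows(w,1)
E
```

```text
[np.float64(5.5), np.float64(0.2), np.float64(-2.6), 0, 7, 0, 1],
[np.float64(5.4), np.float64(0.2), np.float64(-2.3), 0, 7, 0, 1],
[np.float64(5.3), np.float64(0.2), np.float64(-2.0), 0, 7, 0, 1],
[np.float64(5.2), np.float64(0.2), np.float64(-1.7), 0, 7, 0, 1],
[np.float64(5.0), np.float64(0.2), np.float64(-1.3), 0, 7, 0, 1],
[np.float64(4.9), np.float64(0.2), np.float64(-0.9), 0, 7, 0, 1],
[np.float64(4.7), np.float64(0.2), np.float64(-0.5), 0, 7, 0, 1],
[np.float64(4.6), np.float64(0.2), np.float64(-0.1), 0, 7, 0, 1],
[np.float64(4.4), np.float64(0.2), np.float64(0.4), 0, 7, 0, 1],
[np.float64(4.3), np.float64(0.2), np.float64(0.8), 0, 7, 0, 1],
[np.float64(4.1), np.float64(0.2), np.float64(1.3), 0, 7, 0, 1],
[np.float64(4.0), np.float64(0.2), np.float64(1.7), 0, 7, 0, 1],
[np.float64(3.8), np.float64(0.2), np.float64(2.2), 0, 7, 0, 1],
[np.float64(3.7), np.float64(0.2), np.float64(2.6), 0, 7, 0, 1],
[np.float64(3.6), np.float64(0.2), np.float64(3.0), 0, 7, 0, 1],
[np.float64(3.5), np.float64(0.2), np.float64(3.3), 0, 7, 0, 1],
[np.float64(3.4), np.float64(0.2), np.float64(3.6), 0, 7, 0, 1],
[np.float64(3.3), np.float64(0.2), np.float64(3.9), 0, 7, 0, 1],
[np.float64(3.3), np.float64(0.2), np.float64(4.2), 0, 7, 0, 1],
```

Emit:
carry_out(motion=[[5.5, 0, -2.6, 0, 7, 0, 1], [5.4, 0, -2.3, 0, 7, 0, 1], [5.3, 0, -2.0, 0, 7, 0, 1], [5.2, 0, -1.7, 0, 7, 0, 1], [5.0, 0, -1.3, 0, 7, 0, 1], [4.9, 0, -0.9, 0, 7, 0, 1], [4.7, 0, -0.5, 0, 7, 0, 1], [4.6, 0, -0.1, 0, 7, 0, 1], [4.4, 0, 0.4, 0, 7, 0, 1], [4.3, 0, 0.8, 0, 7, 0, 1]])

```text
clock: 2.0
ee_pos: [0.4721, 0.074, 0.2313]
ee_rot: [-1.128, 1.323, -1.321]
ft_force: [0.4, 0.4, 0.0]
opening: 0.0852
```

Run:
```python
from h import *
p,y,M,o=now();print(p,y)
rr=np.hypot(p[0],p[1]);a0=np.degrees(np.arctan2(p[1],p[0]))
w=[(p,y)]
for s in np.linspace(0,1,11)[1:]:
    az=np.radians(a0*(1-s)-37.5*s); ra=rr*(1-s)+.555*s
    w.append((np.array([ra*np.cos(az),ra*np.sin(az),p[2]*(1-s)+.2*s]),y+(-166.5-y)*s))
rows(w,1)
```

```text
[0.47206163 0.07395147 0.23130226] -98.89323096476352
[np.float64(3.6), np.float64(0.3), np.float64(1.8), 0, 7, 0, 1],
[np.float64(3.5), np.float64(0.3), np.float64(1.9), 0, 7, 0, 1],
[np.float64(3.5), np.float64(0.3), np.float64(2.1), 0, 7, 0, 1],
[np.float64(3.5), np.float64(0.3), np.float64(2.2), 0, 7, 0, 1],
[np.float64(3.5), np.float64(0.3), np.float64(2.4), 0, 7, 0, 1],
[np.float64(3.4), np.float64(0.3), np.float64(2.5), 0, 7, 0, 1],
[np.float64(3.4), np.float64(0.3), np.float64(2.7), 0, 7, 0, 1],
[np.float64(3.4), np.float64(0.3), np.float64(2.9), 0, 7, 0, 1],
[np.float64(3.3), np.float64(0.3), np.float64(3.0), 0, 7, 0, 1],
[np.float64(3.2), np.float64(0.3), np.float64(3.2), 0, 7, 0, 1],
```

Emit:
carry_out(motion=[[3.6, 0.3, 1.8, 0, 7, 0, 1], [3.5, 0.3, 1.9, 0, 7, 0, 1], [3.5, 0.3, 2.1, 0, 7, 0, 1], [3.5, 0.3, 2.2, 0, 7, 0, 1], [3.5, 0.3, 2.4, 0, 7, 0, 1], [3.4, 0.3, 2.5, 0, 7, 0, 1], [3.4, 0.3, 2.7, 0, 7, 0, 1], [3.4, 0.3, 2.9, 0, 7, 0, 1], [3.3, 0.3, 3.0, 0, 7, 0, 1], [3.2, 0.3, 3.2, 0, 7, 0, 1]])

```text
clock: 3.25
ee_pos: [0.4253, -0.3467, 0.2002]
ee_rot: [-0.158, 2.14, -2.133]
ft_force: [-0.3, 0.3, -0.6]
opening: 0.0858
```

Run:
```python
from h import *
c=optics.capture("wrist");save(c,"wr1",1.2)
p,y,M,o=now();print(p,y,o["q"])
for th,z in [("wedge_grip",.028)]:
  for f in (recognise,landmark_of):
    for d in f("wrist",th): print(np.round(d["uv"],1),round(d["p"],2),np.round(onz(c,d["uv"],z),4))
hsv=cv2.cvtColor(c["image"],cv2.COLOR_RGB2HSV)
m=cv2.inRange(hsv,(2,140,70),(15,255,255));n,l,s,ce=cv2.connectedComponentsWithStats(m)
for i in range(1,n):
    if s[i,4]<300: continue
    pts=np.argwhere(l==i)[:,::-1].astype(np.float32)
    b=cv2.boxPoints(cv2.minAreaRect(pts)); print(s[i],np.round(b).tolist(),np.round([onz(c,q,.02)[:2] for q in b],3).tolist())
```

```text
[ 0.42127798 -0.35168423  0.20029417] -171.81703281433485 [-0.01935283  0.41624844  0.83921169  1.86140675 -0.36759057  1.02056297
 -0.45507132]
[289.3 291. ] 0.86 [ 0.283  -0.4154  0.028 ]
[246.5 111.4] 0.65 [ 0.4948 -0.3273  0.028 ]
[271.2 280.1] 0.85 [ 0.295  -0.3896  0.028 ]
[246.2 159.9] 0.78 [ 0.4424 -0.335   0.028 ]
[ 229   46   33  131 3616] [[228.0, 175.0], [232.0, 45.0], [262.0, 46.0], [258.0, 176.0]] [[0.42, -0.316], [0.559, -0.302], [0.563, -0.333], [0.424, -0.351]]
[ 254  258   98   60 2835] [[246.0, 292.0], [263.0, 256.0], [352.0, 300.0], [334.0, 336.0]] [[0.267, -0.361], [0.322, -0.375], [0.278, -0.502], [0.218, -0.492]]
```

View pics/wr1.png

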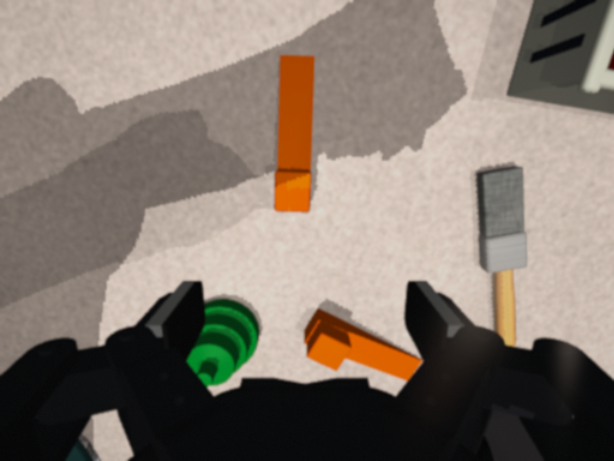

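The wrist view shows the wedge at (293,135), its block at (292,190) and its thin end at (297,56). I'll fit its pose by matching a projected model to the colour mask in the wrist and top views.

```bash
cat >> h.py <<'E'
from scipy.optimize import minimize
def box(x0,x1,zt0,zt1): return [[x,y,z] for x,zt in ((x0,zt0),(x1,zt1)) for y in(-.016,.016) for z in (0,zt)]
PARTS=[box(-.02,.12,.027,.003),box(-.02,.016,.05,.05)]
def model(c,x,y,yaw):
    a=np.radians(yaw);R=np.array([[np.cos(a),-np.sin(a),0],[np.sin(a),np.cos(a),0],[0,0,1]])
    m=np.zeros((384*4,512*4),np.uint8)
    for P in PARTS:
        q=np.array([proj(c,R@p+[x,y,0]) for p in P])*4+1.5
        cv2.fillConvexPoly(m,cv2.convexHull(q.round().astype(np.int32)),255)
    return cv2.resize(m,(512,384),interpolation=cv2.INTER_AREA)/255.
def orange(c):
    return cv2.inRange(cv2.cvtColor(c["image"],cv2.COLOR_RGB2HSV),(2,140,60),(15,255,255))/255.
def fit(cs,x0):
    ms=[]
    for c in cs:
        near=cv2.dilate((model(c,*x0)>0).astype(np.uint8),np.ones((25,25)))
        ms.append((orange(c)*near))
    f=lambda p:sum(np.abs(model(c,p[0],p[1],p[2])-m).sum()/m.sum() for c,m in zip(cs,ms))
    s=minimize(f,x0,method="Nelder-Mead",options=dict(initial_simplex=[np.array(x0)+d for d in ([0,0,0],[.01,0,0],[0,.01,0],[0,0,6])],xatol=1e-4,fatol=1e-4))
    return s.x,s.fun
E
python3 - <<'E'
from h import *
w=optics.capture("wrist");t=optics.capture("top")
for cs in ([w],[t],[w,t]): x,f=fit(cs,[.442,-.336,10]);print(np.round(x,4),round(f,3))
p,y,M,o=now();print(p,y)
print(x,"turn ry",-(x[2]-180-y))
P2=(np.array([x[0],x[1],.10]))
k=3;rows([(p+(P2-p)*s,y+(x[2]-180-y)*s) for s in np.linspace(0,1,k+1)],.3)
rows([(P2,x[2]-180),(np.array([*P2[:2],.013]),x[2]-180)],.3)
E
```

```text
[ 0.4481 -0.3318  7.3996] 0.098
[ 0.4959 -0.321   3.2182] 0.944
[ 0.4462 -0.3319  7.0378] 1.102
[ 0.42598932 -0.34518417  0.2001254 ] -170.83465556734316
[ 0.44622502 -0.33190651  7.03777539] turn ry 2.1275690446620956
[np.float64(-0.7), np.float64(3.3), np.float64(-0.3), 0, 1, 0, 0.3],
[np.float64(-0.7), np.float64(3.3), np.float64(-0.3), 0, 1, 0, 0.3],
[np.float64(-0.7), np.float64(3.3), np.float64(-0.3), 0, 1, 0, 0.3],
[np.float64(0.0), np.float64(8.7), np.float64(0.0), 0, 0, 0, 0.3],
```

Emit:
carry_out(motion=[[-0.7, 2.4, -0.3, 0, 1, 0, 1], [-0.7, 2.4, -0.3, 0, 1, 0, 1], [-0.7, 2.4, -0.3, 0, 0, 0, 1], [0, 0, 0, 0, 0, 0, 1], [0, 0, 0, 0, 0, 0, 1], [0, 0, 0, 0, 0, 0, 1], [0, 0, 0, 0, 0, 0, 1], [0, 0, 0, 0, 0, 0, 1], [0, 0, 0, 0, 0, 0, 1], [0, 0, 0, 0, 0, 0, 1]])

```text
clock: 4.75
ee_pos: [0.4511, -0.3288, 0.1303]
ee_rot: [-0.13, 2.149, -2.141]
ft_force: [0.3, 0.7, 0.4]
opening: 0.0855
```

Run:
```python
from h import *
w=optics.capture("wrist");t=optics.capture("top");s=optics.capture("scene")
t["image"]=cv2.resize(cv2.imread("pics/top0.png")[:,:,::-1],(512,384),interpolation=cv2.INTER_AREA)
for n,cs in (("w",[w]),("t",[t]),("s",[s]),("wt",[w,t])): x,f=fit(cs,[.442,-.334,8]);print(n,np.round(x,4),round(f,3))
p,y,M,o=now();print(p,y,M[:,1],o["q"])
P2=np.array([x[0],x[1],.014])
k=3;rows([(p+(P2-p)*s,y+(x[2]-180-y)*s) for s in np.linspace(0,1,k+1)],.3)
```

```text
w [ 0.4455 -0.3322  7.3245] 0.067
t [ 0.445  -0.3329  7.4722] 0.122
s [ 0.4455 -0.3293  5.6469] 0.227
wt [ 0.4454 -0.3321  7.0768] 0.197
[ 0.45115294 -0.32879863  0.13021467] -172.24586749563912 [ 0.01337421  0.00461317 -0.99989992] [-0.00630699  0.5227608   0.76072056  1.8968121  -0.47169129  0.89835548
 -0.44726925]
[np.float64(0.2), np.float64(3.9), np.float64(0.1), 0, 0, 0, 0.3],
[np.float64(0.2), np.float64(3.9), np.float64(0.1), 0, 0, 0, 0.3],
[np.float64(0.2), np.float64(3.9), np.float64(0.1), 0, 0, 0, 0.3],
```

Emit:
carry_out(motion=[[0.2, 3.0, 0.1, 0, 0, -0.8, 1], [0.2, 3.0, 0.1, 0, 0, 0, 1], [0.2, 3.0, 0.1, 0, 0, 0, 1], [0.0, 2.0, 0, 0, 0, 0, 1], [0, 0.6, 0, 0, 0, 0, 1], [0, 0, 0, 0, 0, 0, 1], [0, 0, 0, 0, 0, 0, -1], [0, 0, 0, 0, 0, 0, -1], [0, 0, 0, 0, 0, 0, -1], [0, 0, 0, 0, 0, 0, -1]])

```text
clock: 6.15
ee_pos: [0.4484, -0.3332, 0.0139]
ee_rot: [-0.142, 2.149, -2.149]
ft_force: [1.1, 0.3, -0.6]
opening: 0.0315
```

Run:
```python
from h import *
w=optics.capture("wrist");save(w,"wr2",1)
p,y,M,o=now();print(p,y,M[:,1],o["opening"],o["ft_force"])
```

```text
[ 0.44840932 -0.33319635  0.01383161] -172.1815809698291 [ 3.99003065e-03  5.93313813e-04 -9.99991864e-01] 0.031170614989542794 [ 0.91060424 -0.10874404 -1.22761871]
```

View pics/wr2.png

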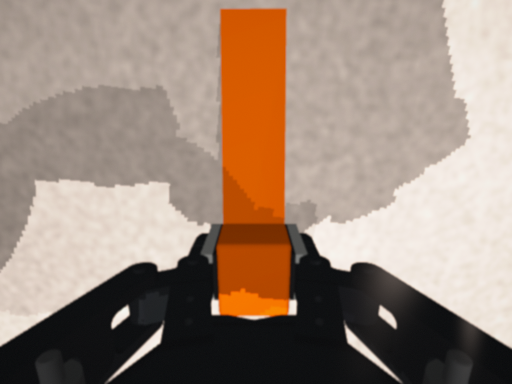

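Run:
```python
from h import *
p,y,M,o=now()
A=p+[0,0,.045]; B=np.array([.43,-.010,.058])
rows([(p,y),(A,y)],-1)
rows([(A+(B-A)*s,y+(-182.1-y)*s) for s in np.linspace(0,1,8)],-1)
```

```text
[np.float64(0.0), np.float64(-4.5), np.float64(0.0), 0, 0, 0, -1],
[np.float64(-0.4), np.float64(0.0), np.float64(-4.6), 0, 1, 0, -1],
[np.float64(-0.3), np.float64(0.0), np.float64(-4.6), 0, 1, 0, -1],
[np.float64(-0.1), np.float64(0.0), np.float64(-4.6), 0, 1, 0, -1],
[np.float64(-0.0), np.float64(0.0), np.float64(-4.6), 0, 1, 0, -1],
[np.float64(0.1), np.float64(0.0), np.float64(-4.6), 0, 1, 0, -1],
[np.float64(0.2), np.float64(0.0), np.float64(-4.6), 0, 1, 0, -1],
[np.float64(0.3), np.float64(0.0), np.float64(-4.6), 0, 1, 0, -1],
```

Emit:
carry_out(motion=[[0, -3.0, 0, 0, 0, 0, -1], [0, -1.5, 0, 0, 0, 0, -1], [-0.3, 0, -4.6, 0, 1.4, 0, -1], [-0.2, 0, -4.6, 0, 1.4, 0, -1], [0, 0, -4.6, 0, 1.4, 0, -1], [0, 0, -4.6, 0, 1.4, 0, -1], [0.2, 0, -4.6, 0, 1.4, 0, -1], [0.3, 0, -4.6, 0, 1.4, 0, -1], [0.3, 0, -4.0, 0, 1.4, 0, -1], [0, 0, 0, 0, 0, 0, -1]])

```text
clock: 7.45
ee_pos: [0.4242, -0.0074, 0.0594]
ee_rot: [-0.048, -2.205, 2.203]
ft_force: [-0.8, -0.8, 0.1]
opening: 0.0314
```

Run:
```python
from h import *
w=optics.capture("wrist");save(w,"wr3",1.5)
p,y,M,o=now();print(p,y,M[:,1],o["opening"],o["ft_force"],o["q"])
for n in ("wrist","top","scene"):
  c=w if n=="wrist" else optics.capture(n)
  for d in landmark_of(n,"gap_mid"): print(n,np.round(d["uv"],1),round(d["p"],2),np.round(onz(c,d["uv"],0),4))
  hsv=cv2.cvtColor(c["image"],cv2.COLOR_RGB2HSV)
  m=cv2.inRange(hsv,(30,130,60),(48,255,255));k,l,s,ce=cv2.connectedComponentsWithStats(m)
  for i in range(1,k):
    if s[i,4]>15: print(" green",s[i],ce[i].round(1),np.round(onz(c,ce[i],.03),4))
```

```text
[ 0.42430911 -0.00893854  0.05955469] 177.69474041508883 [ 5.02371339e-03  3.21241359e-04 -9.99987329e-01] 0.030962727885326363 [ 0.69677637 -0.64711291 -0.53418228] [-0.72270114  0.45454292  0.79288954  2.24893531 -0.55769934  0.63317924
 -1.13005128]
top [239.3 173.5] 0.65 [ 0.602  -0.0143  0.    ]
 green [115  31  58   3  59] [143.   31.1] [1.0485 0.2837 0.03  ]
 green [120  44  16  18 242] [127.   52.1] [0.9778 0.3293 0.03  ]
 green [246  44  14  18 238] [252.4  52.2] [ 0.9765 -0.0542  0.03  ]
 green [   0  103   40   69 1639] [ 19.  135.4] [0.7122 0.633  0.03  ]
 green [235 166  11   6  63] [239.8 168.4] [ 0.6097 -0.0166  0.03  ]
 green [ 32 218  19  39 381] [ 42.  235.8] [0.4163 0.5389 0.03  ]
scene [261.2 212.7] 0.69 [ 0.5994 -0.0165  0.    ]
scene [239.1 150. ] 0.22 [0.363  0.0133 0.    ]
 green [380  94  29  25 256] [395.1 108. ] [0.4303 0.5374 0.03  ]
 green [ 441  124   71   61 2109] [479.3 158.3] [0.7065 0.6541 0.03  ]
 green [263 204   6   8  32] [265.9 207.2] [ 0.6045 -0.0046  0.03  ]
 green [429 252  27  25 438] [441.6 264.1] [0.945  0.3415 0.03  ]
 green [300 311  22  25 369] [310.  322.9] [ 0.9443 -0.0422  0.03  ]
```

View pics/wr3.png

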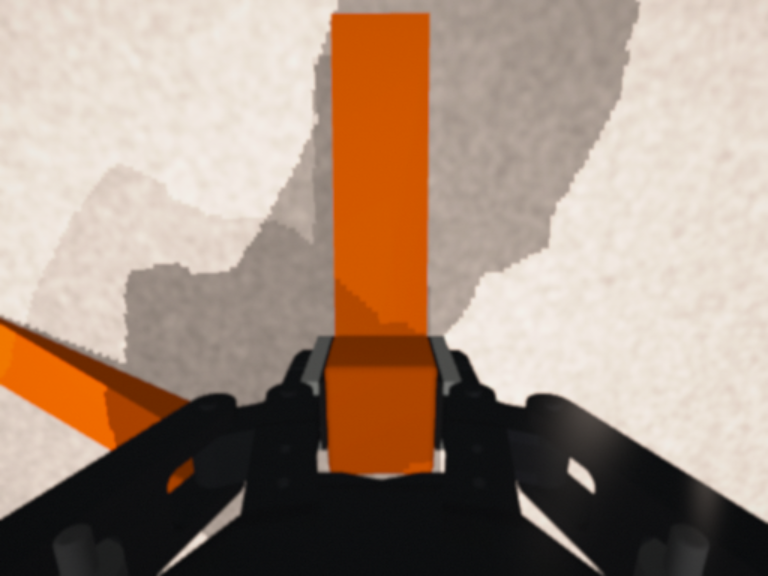

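The wrist view shows the wedge held square in the fingers, with its thin end at (380,14). Look-alike B is at the lower left, clear of the gripper. The top and scene views put gap_mid at about (0.604,-0.016), with the rack turned about -2.1°. I'll lower the wedge and move it to just before the edge.

Emit:
carry_out(motion=[[-1.5, 1.5, 0, 0, 0, 0, -1], [-1.5, 1.5, 0, 0, 0, 0, -1], [0, 1.3, 0, 0, 0, 0, -1], [0, 0, 0, 0, 0, 0, -1], [0, 0, 0, 0, 0, 0, -1], [0, 0, 0, 0, 0, 0, -1], [0, 0, 0, 0, 0, 0, -1], [0, 0, 0, 0, 0, 0, -1], [0, 0, 0, 0, 0, 0, -1], [0, 0, 0, 0, 0, 0, -1]])

```text
clock: 9.0
ee_pos: [0.4547, -0.0156, 0.0168]
ee_rot: [-0.063, -2.2, 2.198]
ft_force: [0.5, 0.8, -0.8]
opening: 0.0313
```

Run:
```python
from h import *
w=optics.capture("wrist");save(w,"wr4",1.5)
t=optics.capture("top")
p,y,M,o=now();print(p,y,M[:,1],o["opening"],o["ft_force"])
for d in landmark_of("wrist","gap_mid"): print(np.round(d["uv"],1),round(d["p"],2),np.round(onz(w,d["uv"],0),4))
x0=[p[0]-.003,p[1],y-180 if y>0 else y+180]
for n,cs in (("w",[w]),("t",[t])): print(n,fit(cs,x0))
```

```text
[ 0.45477357 -0.01568931  0.01681388] 177.11420687561002 [ 6.65832290e-03  4.89845854e-04 -9.99977713e-01] 0.031073172619207657 [ 0.16865764 -0.17590939 -1.15608843]
w (array([ 0.45301838, -0.0154967 , -2.48451507]), np.float64(0.014488156770136965))
t (array([ 0.45177357, -0.01568931, -2.88579312]), np.float64(inf))h.py:41: RuntimeWarning: divide by zero encountered in scalar divide
  f=lambda p:sum(np.abs(model(c,p[0],p[1],p[2])-m).sum()/m.sum() for c,m in zip(cs,ms))
  np.max(np.abs(fsim[0] - fsim[1:])) <= fatol):
```

View pics/wr4.png

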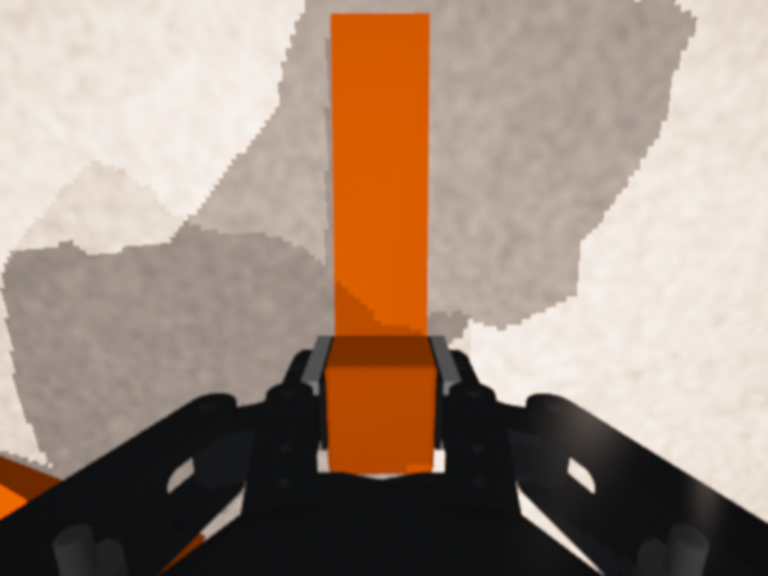

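Emit:
carry_out(motion=[[0, 0, -0.5, 0, -0.6, 0, -1], [0, 0.2, 0, 0, 0, 0, -1], [0, 0, 0, 0, 0, 0, -1], [-1, 0, 0, 0, 0, 0, -1], [-1, 0, 0, 0, 0, 0, -1], [-1, 0, 0, 0, 0, 0, -1], [-1, 0, 0, 0, 0, 0, -1], [0, 0, 0, 0, 0, 0, -1], [0, 0, 0, 0, 0, 0, -1], [0, 0, 0, 0, 0, 0, -1]])

```text
clock: 10.4
ee_pos: [0.4982, -0.0122, 0.0147]
ee_rot: [-0.05, -2.205, 2.205]
ft_force: [0.1, 0.5, -1.0]
opening: 0.0314
```

Run:
```python
from h import *
w=optics.capture("wrist");save(w,"wr5",1.5)
p,y,M,o=now();print(p,y,M[:,1],o["opening"],o["ft_force"])
for d in landmark_of("wrist","gap_mid"): print(np.round(d["uv"],1),round(d["p"],2),np.round(onz(w,d["uv"],0),4))
print("wanted y at this x", -.016+.037*(.604-p[0]))
```

```text
[ 0.49813035 -0.01217651  0.01474412] 177.75909809515454 [ 6.49875227e-03  8.74062553e-05 -9.99978879e-01] 0.031357346168282806 [-0.77073872  0.11767144 -0.75128449]
[248.9  30.6] 0.62 [ 0.6069 -0.0137  0.    ]
wanted y at this x -0.01208282284696873
```

View pics/wr5.png

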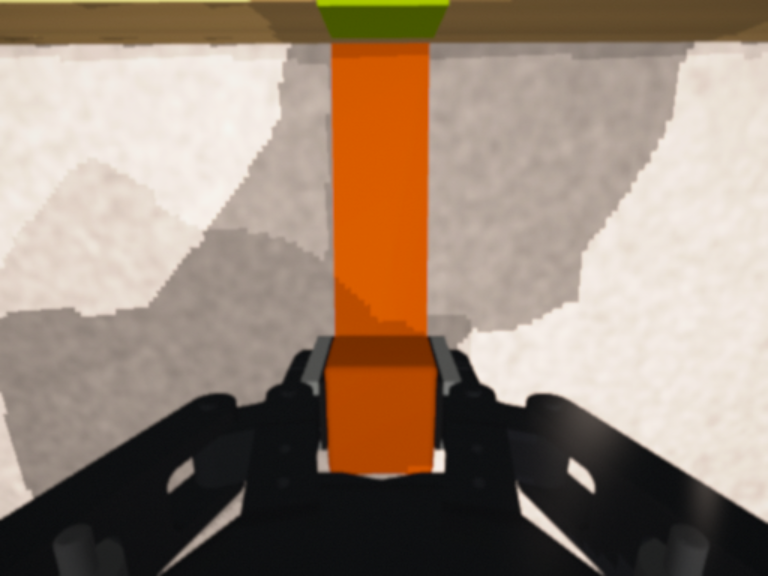

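The thin end is about 10 mm under the edge. It sits centred below the green stripe (stripe 327–437, wedge 332–429), and the edge line is level in the picture, so the wedge is square to it. Next I drive it in.

Emit:
carry_out(motion=[[-0.9, 0, 0, 0, 0, 0, -1], [-0.9, 0, 0, 0, 0, 0, -1], [-0.9, 0, 0, 0, 0, 0, -1], [-0.9, 0, 0, 0, 0, 0, -1], [-0.6, 0, 0, 0, 0, 0, -1], [0, 0, 0, 0, 0, 0, -1], [0, 0, 0, 0, 0, 0, -1], [0, 0, 0, 0, 0, 0, -1], [0, 0, 0, 0, 0, 0, -1], [0, 0, 0, 0, 0, 0, -1]])

```text
clock: 11.75
ee_pos: [0.5396, -0.0136, 0.0138]
ee_rot: [-0.037, -2.202, 2.196]
ft_force: [-7.8, 1.1, 6.0]
opening: 0.031
```

Run:
```python
from h import *
p,y,M,o=now();print(p,y,M[:,1],o["opening"],o["ft_force"])
print("wanted y at this x", -.016+.037*(.604-p[0]))
w=optics.capture("wrist");save(w,"wr6",1)
```

```text
[ 0.53960125 -0.01364447  0.01384873] 177.7708238497136 [-0.00548627  0.00278073 -0.99998108] 0.031032220090459337 [-7.77907581  1.14302723  5.98052808]
wanted y at this x -0.013617246284048142
```

Emit:
carry_out(motion=[[-0.5, -0.1, 0, 0, 0, 0, -1], [-0.5, 0, 0, 0, 0, 0, -1], [-0.5, 0, 0, 0, 0, 0, -1], [-0.5, 0, 0, 0, 0, 0, -1], [-0.2, 0, 0, 0, 0, 0, -1], [0, 0, 0, 0, 0, 0, -1], [0, 0, 0, 0, 0, 0, -1], [0, 0, 0, 0, 0, 0, -1], [0, 0, 0, 0, 0, 0, -1], [0, 0, 0, 0, 0, 0, -1]])

```text
clock: 13.05
ee_pos: [0.5602, -0.0148, 0.0141]
ee_rot: [-0.024, -2.198, 2.187]
ft_force: [-9.3, 1.2, 6.0]
opening: 0.0313
```

Run:
```python
from h import *
p,y,M,o=now();print(p,y,M[:,1],o["opening"],o["ft_force"])
print("wanted y at this x", -.016+.037*(.604-p[0]))
```

```text
[ 0.5602036  -0.01484753  0.01406189] 177.73815292306116 [-0.01730772  0.00531671 -0.99983607] 0.031338896484367454 [-9.34360503  1.15609139  6.03488018]
wanted y at this x -0.014379533110701597
```

Emit:
carry_out(motion=[[-0.3, 0, 0, 0, 0, 0.6, -1], [-0.3, 0, 0, 0, 0, 0.4, -1], [-0.2, 0, 0, 0, 0, 0, -1], [0, 0, 0, 0, 0, 0, -1], [0, 0, 0, 0, 0, 0, -1], [0, 0, 0, 0, 0, 0, -1], [0, 0, 0, 0, 0, 0, -1], [0, 0, 0, 0, 0, 0, -1], [0, 0, 0, 0, 0, 0, -1], [0, 0, 0, 0, 0, 0, -1]])

```text
clock: 14.3
ee_pos: [0.5653, -0.0153, 0.0138]
ee_rot: [-0.029, -2.204, 2.186]
ft_force: [-8.2, 1.7, 6.8]
opening: 0.0315
```

Run:
```python
from h import *
p,y,M,o=now();print(p,y,M[:,1],o["opening"],o["ft_force"])
```

```text
[ 0.56527848 -0.01525275  0.01383737] 177.7467291152522 [-0.01318787  0.00807851 -0.9998804 ] 0.031487232872675 [-8.16734226  1.70550933  6.81080716]
```

Emit:
carry_out(motion=[[-0.4, 0, 0, 0, 0, 0, -1], [-0.3, 0, 0, 0, 0, 0, -1], [0, 0, 0, 0, 0, 0, -1], [0, 0, 0, 0, 0, 0, -1], [0, 0, 0, 0, 0, 0, -1], [0, 0, 0, 0, 0, 0, -1], [0, 0, 0, 0, 0, 0, -1], [0, 0, 0, 0, 0, 0, -1], [0, 0, 0, 0, 0, 0, -1], [0, 0, 0, 0, 0, 0, -1]])

```text
clock: 15.55
ee_pos: [0.5661, -0.0152, 0.0136]
ee_rot: [-0.006, -2.199, 2.172]
ft_force: [-7.8, 1.1, 6.6]
opening: 0.0311
```

Run:
```python
from h import *
p,y,M,o=now();print(p,y,M[:,1],o["opening"],o["ft_force"])
w=optics.capture("wrist");save(w,"wr7",1.5)
```

```text
[ 0.56613402 -0.01519575  0.01362699] 177.8025065389554 [-0.03259964  0.01297978 -0.9993842 ] 0.0311354301092112 [-7.84846702  1.12413864  6.62786221]
```

View pics/wr7.png

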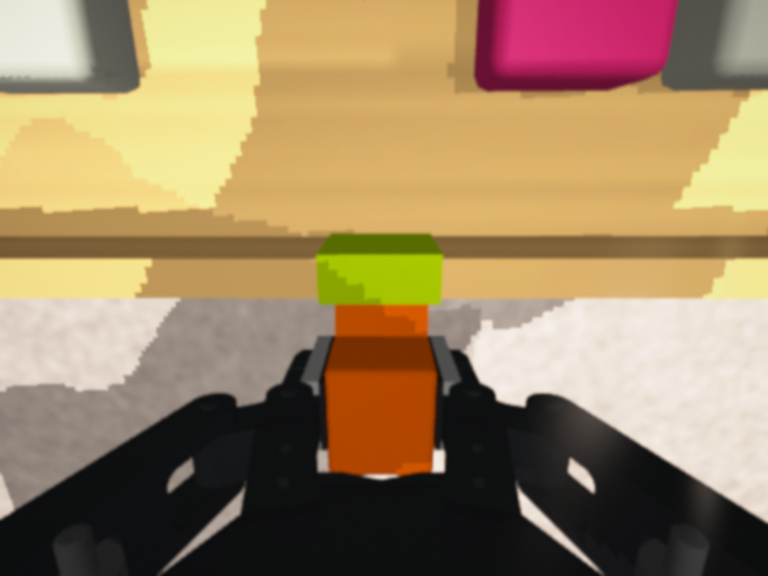

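The wedge is nearly all the way in under the stripe, with the block front at row 336 and the stripe bottom at row 304. I'll measure the rack's tilt from the shift of its top bar between the first pictures and now.

```bash
cat >> h.py <<'E'
def tilt():
    for n,box_ in (("top",(175,85,125,50)),("scene",(215,160,130,60))):
        c=optics.capture(n)
        a=cv2.resize(cv2.imread(f"pics/{n}0.png"),(512,384),interpolation=cv2.INTER_AREA)
        b=c["image"][:,:,::-1]
        if n=="top": u,v,w,h=185,92,105,18
        else: u,v,w,h=228,160,100,40
        res=cv2.matchTemplate(b[v-15:v+h+15,u-15:u+w+15],a[v:v+h,u:u+w],cv2.TM_CCOEFF_NORMED)
        _,mx,_,l=cv2.minMaxLoc(res)
        def sub(f,i): 
            return i+ (f(i-1)-f(i+1))/(2*(f(i-1)-2*f(i)+f(i+1)))
        dx=sub(lambda i:res[l[1],i],l[0])-15; dy=sub(lambda i:res[i,l[0]],l[1])-15
        X=onz(c,[u+w/2,v+h/2] if n=="top" else [280,178],.32)
        def rot(X,t): 
            d=X-[.774,0,0]; return np.array([.774+d[0]*np.cos(t)+d[2]*np.sin(t),X[1],-d[0]*np.sin(t)+d[2]*np.cos(t)])
        e=np.array(proj(c,rot(X,.047)))-proj(c,X)
        print(n,"bar at",X.round(3),"shift",round(dx,2),round(dy,2),"score",round(mx,2),"expected if level",e.round(2))
E
python3 - <<'E'
from h import *
tilt()
E
```

```text
top bar at [ 0.696 -0.021  0.32 ] shift -0.01 -5.83 score 0.93 expected if level [-0.03 -6.68]
scene bar at [ 0.707 -0.024  0.32 ] shift -14.52 9.8 score 0.15 expected if level [3.1  4.56]
```

Emit:
carry_out(motion=[[0, 0, 0, 0, 0, 0, -1], [0, 0, 0, 0, 0, 0, -1], [0, 0, 0, 0, 0, 0, -1], [0, 0, 0, 0, 0, 0, -1], [-0.3, 0, 0, 0, 0, 0.7, -1], [-0.3, 0, 0, 0, 0, 0.7, -1], [-0.3, 0, 0, 0, 0, 0.7, -1], [-0.4, 0, 0, 0, 0, 0.5, -1], [-0.4, 0, 0, 0, 0, 0.5, -1], [-0.4, 0, 0, 0, 0, 0.5, -1]])

```text
clock: 16.95
ee_pos: [0.5667, -0.0152, 0.0135]
ee_rot: [-0.024, -2.219, 2.167]
ft_force: [-42.9, 4.9, 46.9]
opening: 0.0318
```

Run:
```python
from h import *
p,y,M,o=now();print(p,y,M[:,1],o["opening"],o["ft_force"])
c=optics.capture("wrist")
p,y,M,o=now();print(p,y,M[:,1],o["opening"],o["ft_force"])
tilt()
```

```text
[ 0.56670671 -0.0151816   0.01351093] 177.75816488415182 [-0.0167392   0.02436904 -0.99956288] 0.031830248327906256 [-42.910389     4.89233682  46.85143713]
[ 0.56670039 -0.01517227  0.01352394] 177.75575866678042 [-0.01674126  0.02455217 -0.99955836] 0.031152343796795014 [-41.9212146    5.20934769  45.56097408]
top bar at [ 0.696 -0.021  0.32 ] shift -0.01 -5.84 score 0.93 expected if level [-0.03 -6.68]
scene bar at [ 0.707 -0.024  0.32 ] shift -14.52 9.76 score 0.14 expected if level [3.1  4.56]
```

Pushing with 43 N moved the wedge only 0.6 mm and left the tilt unchanged, so it has jammed. I'll relax, release, lift straight up and back off.

Emit:
carry_out(motion=[[0, 0, 0, 0, 0, 0, -1], [0, 0, 0, 0, 0, 0, -1], [0, 0, 0, 0, 0, 0, -1], [0, 0, 0, 0, 0, 0, 0.1], [0, 0, 0, 0, 0, 0, 0.1], [0, 0, 0, 0, 0, 0, 0.1], [0, -2, 0, 0, 0, 0, 0.1], [0, -3, 0, 0, 0, 0, 0.1], [0, -3, 0, 0, 0, 0, 0.1], [0, -3, 0, 0, 0, 0, 0.1]])

```text
clock: 18.35
ee_pos: [0.5697, -0.0189, 0.1293]
ee_rot: [-0.024, -2.217, 2.167]
ft_force: [0.0, 0.3, 0.1]
opening: 0.0465
```

Emit:
carry_out(motion=[[0, -3, 0, 0, 0, 0, 0.1], [3, -3, 0, 0, 0, 0, 0.1], [5, 0, 0, 0, 0, 0, 0.1], [5, 0, 0, 0, 0, 0, 0.1], [2, 0, 0, 0, 0, 0, 0.1], [0, 0, -5, 0, 0, 0, 0.1], [0, 0, -5, 0, 0, 0, 0.1], [0, 0, -5, 0, 0, 0, 0.1], [0, 0, -5, 0, 0, 0, 0.1], [0, 0, 0, 0, 0, 0, 0.1]])

```text
clock: 19.6
ee_pos: [0.4271, 0.1884, 0.2116]
ee_rot: [-0.044, -2.232, 2.153]
ft_force: [-0.1, 0.2, -0.2]
opening: 0.0473
```

Run:
```python
from h import *
p,y,M,o=now();print(p,y,o["opening"],o["ft_force"],o["clock"])
tilt()
t=optics.capture("top");s=optics.capture("scene");w=optics.capture("wrist")
for n,c in (("t",t),):
    print(n,fit([c],[.564,-.015,-2.2]))
A=cv2.resize(t["image"][60:190,170:310],None,fx=3.5,fy=3.5)
B=cv2.resize(s["image"][140:290,200:360],None,fx=3,fy=3)
H=max(A.shape[0],B.shape[0]);pad=lambda i:cv2.copyMakeBorder(i,0,H-i.shape[0],0,0,cv2.BORDER_CONSTANT)
cv2.imwrite("pics/end.png",cv2.resize(np.hstack([pad(A),pad(B)]),None,fx=.8,fy=.8)[:,:,::-1])
```

```text
[0.4270747  0.18843111 0.21157683] 177.23924543096913 0.04728329519101489 [-0.13881033  0.18203262 -0.21715918] 19.6
top bar at [ 0.696 -0.021  0.32 ] shift -0.01 -5.83 score 0.93 expected if level [-0.03 -6.68]
scene bar at [ 0.707 -0.024  0.32 ] shift 2.56 4.1 score 0.74 expected if level [3.1  4.56]
t (array([ 0.56328016, -0.01601948, -0.59486883]), np.float64(1.226433041301627))
```

View pics/end.png

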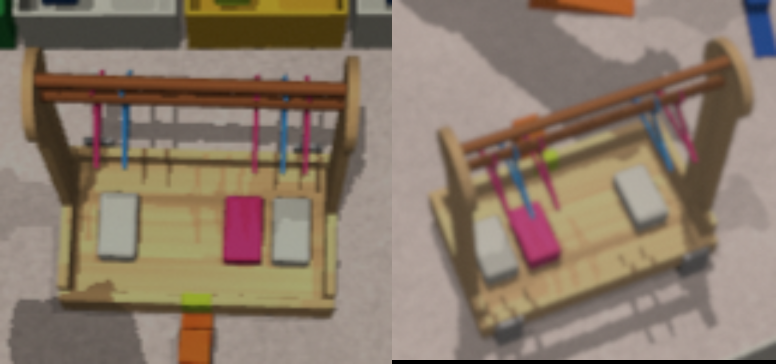

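Run:
```python
from h import *
t=optics.capture("top");s=optics.capture("scene")
# bar lines: end.png -> native pixels
T=lambda u,v:[170+u/2.8,60+v/2.8]; S=lambda u,v:[200+(u-392)/2.4,140+v/2.4]
def plane(c,a,b):
    o,d1=ray(c,a);_,d2=ray(c,b);n=np.cross(d1,d2);n/=np.linalg.norm(n);return n,n@o
y0=-.016
for nm,ta,tb,sa,sb in (("upper",T(60,81),T(340,89),S(470,153),S(720,65)),("lower",T(60,95),T(340,102),S(480,163),S(715,82))):
    n1,k1=plane(t,ta,tb);n2,k2=plane(s,sa,sb)
    X=np.linalg.solve(np.array([n1,n2,[0,1,0]]),[k1,k2,y0]);print(nm,X.round(3))
# shift of small patches, before/after
a=cv2.resize(cv2.imread("pics/top0.png"),(512,384),interpolation=cv2.INTER_AREA);b=t["image"][:,:,::-1]
def sub(f,i): return i+(f(i-1)-f(i+1))/(2*(f(i-1)-2*f(i)+f(i+1)))
for nm,(u,v,w,h) in dict(uprL=(176,80,16,22),uprR=(288,82,14,24),bar=(200,92,80,14),foot=(190,118,105,8),front=(195,160,92,16)).items():
    R=cv2.matchTemplate(b[v-10:v+h+10,u-3:u+w+3],a[v:v+h,u:u+w],cv2.TM_CCOEFF_NORMED);_,m,_,l=cv2.minMaxLoc(R)
    print(nm,round(sub(lambda i:R[i,l[0]],l[1])-10,2),l[0]-3,round(m,2))
def rot(X,th): d=X-np.array([.774,0,0]); return np.array([.774+d[0]*np.cos(th)+d[2]*np.sin(th),X[1],-d[0]*np.sin(th)+d[2]*np.cos(th)])
for z,x in ((.33,.69),(.31,.70),(.29,.70),(.05,.605)):
    X=np.array([x,-.016,z]);print("exp",z,np.round(np.array(proj(t,rot(X,.047)))-proj(t,X),2))
```

```text
upper [ 0.725 -0.016  0.315]
lower [ 0.725 -0.016  0.289]
uprL -3.46 0 0.79
uprR -4.97 0 0.92
bar -5.89 0 0.94
foot -0.25 0 0.93
front -0.91 0 0.83
exp 0.33 [-0.03 -7.  ]
exp 0.31 [-0.02 -6.4 ]
exp 0.29 [-0.03 -5.92]
exp 0.05 [-0.09 -1.56]
```

The wedge sits centred and square, and the rack stays up without the robot. The tilt reads about 95 % of level, within measuring error. During the hard shove I was also pressing down on the wedge, so that jam is not certain. I'll do a level push on the back of the block with the fingers shut.

Emit:
carry_out(motion=[[-1.5, 1, 4, 0, 0, 0, -1], [-1.5, 1, 4, 0, 0, 0, -1], [-1.5, 2, 4, 0, 0, 0, -1], [-1.5, 2, 4, 0, 0, 0, -1], [-1, 2, 3.6, 0, 0, 0, -1], [0, 0, 0, 0, 0, 0, -1], [0, 0, 0, 0, 0, 0, -1], [0, 0, 0, 0, 0, 0, -1], [0, 0, 0, 0, 0, 0, -1], [0, 0, 0, 0, 0, 0, -1]])

```text
clock: 21.2
ee_pos: [0.4879, -0.0179, 0.1224]
ee_rot: [-0.053, -2.234, 2.148]
ft_force: [0.6, 0.3, -0.8]
opening: -0.0003
```

Run:
```python
from h import *
p,y,M,o=now();print(p,y,M[:,1],o["opening"],o["ft_force"],o["clock"])
T=np.array([.505,-.016+.037*.1,.03]);rv=np.cross(M[:,1],[0,0,-1]);print("tilt fix deg",np.degrees(M.T@rv),"yaw fix ry",-(177.8-y))
print("delta tool cm",100*M.T@(T-p))
```

```text
[ 0.48792017 -0.017942    0.12243649] 176.91299428993509 [-0.00473281  0.03922962 -0.99921901] -0.00027768264365956896 [ 0.59456274  0.25500931 -0.79614943] 21.2
tilt fix deg [2.2297749  0.         0.39211716] yaw fix ry -0.8870057100649262
delta tool cm [-1.73834329  9.2504794  -0.29557535]
```

Emit:
carry_out(motion=[[-0.5, 0, 0, 1.1, -0.9, 0.2, -1], [0, 0, 0, 1.1, 0, 0.2, -1], [-0.4, 2, -0.4, 0, 0, 0, -1], [-0.4, 2, -0.3, 0, 0, 0, -1], [0, 2, 0, 0, 0, 0, -1], [0, 2, 0, 0, 0, 0, -1], [0, 1, 0, 0, 0, 0, -1], [0, 0, 0, 0, 0, 0, -1], [0, 0, 0, 0, 0, 0, -1], [0, 0, 0, 0, 0, 0, -1]])

```text
clock: 22.45
ee_pos: [0.5035, -0.0094, 0.0312]
ee_rot: [-0.04, -2.2, 2.214]
ft_force: [0.0, -0.7, -1.5]
opening: -0.0002
```

Run:
```python
from h import *
p,y,M,o=now();print(p,y,M[:,1],o["ft_force"],o["clock"],"want y",-.016+.037*(.604-p[0]))
c=optics.capture("wrist");print(fit([c],[.564,-.015,-2.2]))
rv=np.cross(M[:,1],[0,0,-1]);print("tilt fix deg",np.degrees(M.T@rv))
```

```text
[ 0.50346001 -0.00936793  0.03121335] 178.14835808491264 [ 0.00404192 -0.00631226 -0.99997191] [ 0.03273613 -0.69757227 -1.512325  ] 22.45 want y -0.012280020382454375
(array([ 0.56677451, -0.01472832, -2.97667915]), np.float64(0.35471058751142354))
tilt fix deg [-0.35399073  0.         -0.24315488]
```

Emit:
carry_out(motion=[[-0.5, 0, 0.3, 0, 0, 0, -1], [-0.5, 0, 0, 0, 0, 0, -1], [-0.5, 0, 0, 0, 0, 0, -1], [-0.5, 0, 0, 0, 0, 0, -1], [-0.3, 0, 0, 0, 0, 0, -1], [-0.3, 0, 0, 0, 0, 0, -1], [-0.3, 0, 0, 0, 0, 0, -1], [-0.3, 0, 0, 0, 0, 0, -1], [-0.3, 0, 0, 0, 0, 0, -1], [-0.3, 0, 0, 0, 0, 0, -1]])

```text
clock: 23.75
ee_pos: [0.5339, -0.0138, 0.0299]
ee_rot: [-0.02, -2.194, 2.199]
ft_force: [-21.2, 2.0, 17.1]
opening: -0.0002
```

Run:
```python
from h import *
p,y,M,o=now();print(p,y,M[:,1],o["ft_force"],o["clock"],"want y",-.016+.037*(.604-p[0]))
```

```text
[ 0.53386027 -0.01376665  0.02990976] 178.073294277091 [-0.01585185 -0.00188124 -0.99987258] [-21.24206224   1.988096    17.05773933] 23.75 want y -0.0134048300873593
```

Emit:
carry_out(motion=[[-0.3, -0.1, 0, 0, 0, 0, -1], [-0.3, -0.1, 0, 0, 0, 0, -1], [-0.4, -0.1, 0, 0, 0, 0, -1], [-0.4, -0.1, 0, 0, 0, 0, -1], [-0.4, -0.1, 0, 0, 0, 0, -1], [-0.4, -0.1, 0, 0, 0, 0, -1], [-0.4, -0.1, 0, 0, 0, 0, -1], [-0.4, -0.1, 0, 0, 0, 0, -1], [-0.4, -0.1, 0, 0, 0, 0, -1], [-0.4, -0.1, 0, 0, 0, 0, -1]])

```text
clock: 25.0
ee_pos: [0.5327, -0.0134, 0.0307]
ee_rot: [0.065, -2.167, 2.138]
ft_force: [-28.7, 3.0, 21.7]
opening: -0.0002
```

Run:
```python
from h import *
p,y,M,o=now();print(p,y,M[:,1],o["ft_force"],o["clock"])
```

```text
[ 0.5326557  -0.013431    0.03067954] 177.83441194050843 [-0.0985946   0.01528098 -0.99501035] [-28.73954005   2.97026524  21.66314909] 25.0
```

A level push of 29 N on the block doesn't move it, so it is jammed. I'll back off and lift clear.

Emit:
carry_out(motion=[[0.5, 0, 0, 0, 0, 0, -1], [1.5, 0, 0, 0, 0, 0, -1], [2, 0, 0, 0, 0, 0, -1], [2, -2, 0, 0, 0, -2, -1], [0, -4, 0, 0, 0, -2, -1], [0, -4, 0, 0, 0, 0, -1], [0, -4, 0, 0, 0, 0, -1], [0, -2, -4, 0, 0, 0, -1], [0, 0, -5, 0, 0, 0, -1], [0, 0, -5, 0, 0, 0, -1]])

```text
clock: 26.25
ee_pos: [0.4966, 0.1263, 0.2022]
ee_rot: [0.132, -2.131, 2.092]
ft_force: [0.2, -0.4, -0.8]
opening: 0.0
```

Run:
```python
from h import *
p,y,M,o=now();print(p,o["ft_force"],o["clock"])
tilt()
t=optics.capture("top");s=optics.capture("scene")
A=cv2.resize(t["image"],(700,525));cv2.imwrite("pics/end2.png",A[:,:,::-1])
```

```text
[0.49660773 0.12626789 0.20220484] [ 0.21724149 -0.414133   -0.78182143] 26.25
top bar at [ 0.696 -0.021  0.32 ] shift -0.01 -5.83 score 0.93 expected if level [-0.03 -6.68]
scene bar at [ 0.707 -0.024  0.32 ] shift 2.81 4.2 score 0.77 expected if level [3.1  4.56]
```

View pics/end2.png

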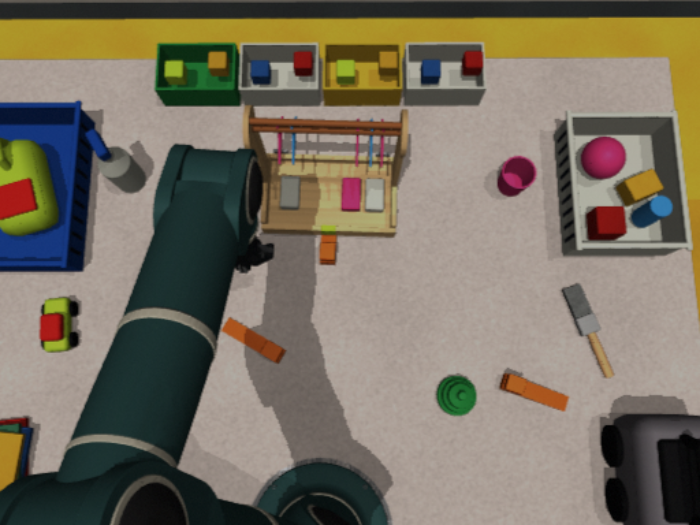

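```bash
python3 -c "
from h import *
r.job_done();print(r.get_obs()['clock'])"
```

```text
the job is handed in; nothing more can be done
the job is handed in; nothing more can be done
```

The orange wedge is jammed under the middle of the rack's front edge, below the green stripe. I let go of it and handed the job in at about 26 s, and no verdict was reported. I picked the wedge farthest from the base and drove it in thin end first, square to the edge.

**Jam:** A 43 N push with the wedge in the gripper moved it only about 0.6 mm, but I was also pressing down on it then. A second push of 29 N on the back of the block, with the fingers shut, did not move it. Some downward load (about 20 N) remained in that push too.

**Level:** After release the rack kept its tilt, but the camera readings fell slightly short of level. Allowing for the bar's measured height, the top view gave about 95 % of the shift expected at level, within measuring error. The scene view gave about 90 %. The wedge's position fits level: its grip point is about 40 to 42 mm before the edge, against the 44 mm stated for the jam.

**Bystanders:** In the last picture the two look-alike wedges had not moved, and the robot was touching nothing. The arm hid the blue wedge there. It lay undisturbed in the earlier scene picture, and the arm never came down near it.

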